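# Check the square spring lifter of a press die

### The arm

A 6-joint arm with a two-finger parallel gripper is mounted at the origin on the work surface. World frame = base frame: x ahead of the robot, y to its left, z up, the work surface at z = 0. Lengths are in mm, angles in rad, forces in N, time in s.
With the tool pointing down it reaches from about 275 to 750 mm from the base axis. Payload 10.2 kg.
Tool frame: the origin (TCP) lies between the finger pads, 19 mm behind the fingertips; this is the grasp point; z points along the fingers, y is the direction in which the jaws open and shut (so a half turn about z gives the same grasp; the last joint's range is limited). The gripper opens to 85 mm and grips with 20 to 120 N. Pads are 22 mm wide; open, the fingers measure 114 mm over their backs; the gripper's body (76 mm by 85 mm) begins 54 mm behind the grasp point. The pads swing forward as they close: fully open they stand 13 mm farther back than shut.
Start: joints at [1.085, 0.313, 1.498, -0, 1.331, -0.223], TCP at [136.4, 506.978, 249.994] pointing down, gripper open.
Joint ranges: [-2.94, 2.94], [-0.97, 2.17], [0.19, 2.56], [-1.23, 4.37], [0.02, 3.11], [-2.88, 2.88]. Speed limits (rad/s): [2.39, 2.39, 3.01, 3.14, 3.14, 3.14].

### API

Orientations are given as a unit quaternion [w, x, y, z].
In Python, from rig import sense, optics, ctrl gives the robot as it stands.
- The arm moves only by the tool play_rows, never from a script. Its argument "plan" is a list of rows, each a list of 7 numbers: the shift along the world's x, y, z in mm, then the turn, a rotation vector about the world's x, y, z in rad, then the opening, from -1 (shut) to 1 (fully open), so that 0 is half open. A call has 1 to 5 rows; each row shifts and turns the pose as measured when the row begins; what a row does not reach is not made up. A row lasts 1/12 s, in which the tool goes at most 41.7 mm and 7.16 degrees, less where a joint would pass 70% of its speed; a pose out of reach is approached as far as the arm can. A call is refused whole if a number of a shift passes 41.7 or a number of a turn 0.125, either way. A call with a gripper value outside its range is refused whole. The fingers move at their own pace and stop on an object; "grip_force" is the grip in N (left out, the last holds). Time passes only in rows, so rows that do not move let the fingers close. It gives the time, the measured TCP pose, the force and the opening at its end, in the units of the state.
- sense(): the state, without advancing time (a new reading comes with each control period).
- optics.capture(name): name is "scene" or "top" or "wrist"; returns a dict with "img" (420x560x3 uint8, blue, green, red), "fx", "fy", "cx", "cy" (pixels), "world_to_cam" (4x4, takes a point from world to camera coordinates). Camera axes: x right, y up, looking along -z (the intrinsics and any distortion apply to the point x, -y, -z); pixel columns grow to the right and rows downward; lengths in mm; the calibration is good to about 2 mm. The wrist camera is an equidistant fisheye: a pixel r from the principal point sees the ray r / f radians off the axis. A picture is of the moment at which its call begins. There is no depth.
- ctrl.finish_job(): hands the job in, once; it reports no verdict.
The state is a dict: "time_s": time; "joints": joint angles; "dq": joint speeds; "tau": joint torques, N m; "eef_pos": TCP position; "ee_rot": TCP orientation; "force": force on the tool from outside, world axes, zero at the start; "wrist_torque": the same for the moment, N m; "grip_width": opening from 0.0 (shut) to 1.0 (fully open).
Only numpy, scipy, OpenCV 4.12 (cv2) and the standard library are available. Lean on these libraries where they do the work, as an engineer would, in place of code of your own. Each camera call takes 0.05 s, during which the arm holds its last target. There are 200 camera calls.

### The job

Check that the square-headed spring lifter on the die plate works: with the fingertips, gently press its head down past half of its 12 mm travel, hold it there for half a second, then let it spring back up and withdraw a good hand's breadth (about 100 mm) from it. Do not grasp the lifter or pull it up, do not touch the other four lifters, and leave the loose parts and tools where they are.

Things in the scene. Friction and masses are not known exactly. Their poses are not given: they have to be found in the camera images.
- square_top (a point): centre of the top face of the square lifter head, the face to press; it sinks with the head. z up; x and y along the edges of the square. At rest 26 mm above the die plate (86 mm above the bench)
- square_lifter (a joint): how far the square lifter is sunk (m): 0 at rest, grows as it is pressed, solid stop at 0.012; negative if pulled up out of its bore. Spring about 0.5 N per mm (6 N at the stop); it returns to 0 by itself in about 0.2 s when let go
- square_unit: spring lifter: fixed dark steel collar (diameter 52 mm, 8 mm high) with a sprung bright steel head above it; head: flat SQUARE plate 36 x 36 mm, 9 mm thick, top 26 mm above the die plate. Origin: centre of the collar underside, on the die plate; z up. The one to check.
- disc_unit: spring lifter: fixed dark steel collar (diameter 52 mm, 8 mm high) with a sprung bright steel head above it; head: flat round disc, diameter 40 mm, 9 mm thick, top 26 mm above the die plate. Origin: centre of the collar underside, on the die plate; z up. Not to be touched.
- small_unit: spring lifter: fixed dark steel collar (diameter 52 mm, 8 mm high) with a sprung bright steel head above it; head: flat round disc, diameter 20 mm, 9 mm thick, top 26 mm above the die plate. Origin: centre of the collar underside, on the die plate; z up. Not to be touched.
- bar_unit: spring lifter: fixed dark steel collar (diameter 52 mm, 8 mm high) with a sprung bright steel head above it; head: flat narrow bar 16 x 48 mm, 9 mm thick, top 26 mm above the die plate. Origin: centre of the collar underside, on the die plate; z up. Not to be touched.
- cone_unit: spring lifter: fixed dark steel collar (diameter 52 mm, 8 mm high) with a sprung bright steel head above it; head: cone, 34 mm across at its foot, rising to a 6 mm tip, top 26 mm above the die plate. Origin: centre of the collar underside, on the die plate; z up. Not to be touched.
- plate_top (a point): centre of the top face of the die plate, 60 mm above the bench; axes as die. The five lifters stand at five places of the die plate (its centre, and 55 mm along the plate x and 90 mm along the plate y from it, in the four corners); which stands where varies.
- disc_lifter (a joint): how far the disc lifter is sunk (m), 0 at rest; same spring and stop as the square one
- small_lifter (a joint): how far the small lifter is sunk (m), 0 at rest; same spring and stop as the square one
- bar_lifter (a joint): how far the bar lifter is sunk (m), 0 at rest; same spring and stop as the square one
- cone_lifter (a joint): how far the cone lifter is sunk (m), 0 at rest; same spring and stop as the square one
- die: lower half of a press die, fixed to the bench: blue base 290 x 380 x 25 mm with a dark steel plate 270 x 360 x 35 mm on it, top 60 mm above the bench; origin at the centre of the underside, x along the 290 side, z up. Four guide pillars of diameter 30 mm (42 mm collars) rise 85 mm above the plate at 113 mm along x and 153 mm along y from the centre
- dowel: loose steel dowel pin standing on the die plate, diameter 16 mm, 40 mm high; origin at its foot
- spacer: loose red spacer standing on the die plate, diameter 28 mm, 28 mm high; origin at its foot
- bush: loose brass bush on the die plate, outer diameter 30 mm, 22 mm high; origin at its foot
- driver: loose screwdriver with blue handle lying on the bench; origin at its underside
- spanner: loose steel spanner lying on the bench; origin at its underside
- gauge: loose steel gauge block on the bench, 35 x 60 x 30 mm; origin at the centre of its underside
- punch: loose steel punch standing on the bench, diameter 32 mm, 85 mm high; origin at its foot

How it is judged:
By the outcome, as a careful person would: the job done as asked, in the order asked, and still so for the second after the job is handed in, with the robot touching nothing.
It also fails if it takes over 32 s, if anything falls off the work surface, if the arm or the gripper's body presses on something with over 40 N, if the wrist force passes 120 N, or if a joint passes its speed limit or range.

## Working session

There is one attempt and no reset: what is moved stays moved. The work goes in short steps, Python scripts to look and compute and a tool call to move; the robot and the scene stay as the last step left them, time stands still between calls to the robot, and variables do not carry over. Pictures are saved under pics/ and viewed, about 8 in all and at most 12, crops included, and the job is handed in when it is done.

Besides the shell and the picture viewer there is one more tool, called after ">>>" by a JSON object that holds its "method" and its "body". play_rows: Moves the arm, as the interface text tells. Its arguments: {"type":"object","properties":{"plan":{"type":"array"},"grip_force":{"type":"number"}},"required":["plan"]}

```bash
mkdir -p pics; cat > h.py <<'E'
import numpy as np, cv2
from rig import sense, optics, ctrl
def snap(n,tag):
    c=optics.capture(n); cv2.imwrite(f'pics/{tag}.png',c['img'])
    np.savez(f'pics/{tag}.npz',**{k:np.array(v) for k,v in c.items()}); return c
def ray(c,u,v,fish=False):
    a=np.array([(u-c['cx'])/c['fx'],(v-c['cy'])/c['fy']])
    if fish:
        r=np.linalg.norm(a); d=np.array([*(a/r*np.sin(r)),np.cos(r)]) if r>1e-9 else np.array([0,0,1.])
    else: d=np.array([*a,1.])
    d=d*[1,-1,-1]; W=np.array(c['world_to_cam']); R=W[:3,:3]
    return -R.T@W[:3,3], R.T@d/np.linalg.norm(d)
def onz(c,u,v,z,fish=False):
    o,d=ray(c,u,v,fish); return o+d*(z-o[2])/d[2]
def tri(*rs):
    A=sum(np.eye(3)-np.outer(d,d) for o,d in rs); b=sum((np.eye(3)-np.outer(d,d))@o for o,d in rs)
    p=np.linalg.solve(A,b); return p,[np.linalg.norm((np.eye(3)-np.outer(d,d))@(p-o)) for o,d in rs]
E
python3 - <<'E'
from h import *
for n in ('top','scene','wrist'):
    c=snap(n,n+'0'); print(n,c['fx'],c['fy'],c['cx'],c['cy'],[k for k in c]); print(np.round(ray(c,c['cx'],c['cy'])[0]))
s=sense(); print(s)
E
```

```text
top 427.18193624994353 427.18193624994353 281.7125881099275 210.64328340213694 ['img', 'fx', 'fy', 'cx', 'cy', 'world_to_cam']
[ 282.   16. 1265.]
scene 434.30802137581196 434.30802137581196 285.76723531134394 210.50851517789775 ['img', 'fx', 'fy', 'cx', 'cy', 'world_to_cam']
[945. 698. 853.]
wrist 325.19226210127806 325.19226210127806 278.82097577688205 209.12239216311573 ['img', 'fx', 'fy', 'cx', 'cy', 'world_to_cam']
[ 58. 528. 374.]
{'time_s': 0.15, 'joints': array([ 1.08455426e+00,  3.13299993e-01,  1.49822210e+00,  5.85965379e-06,
        1.33100217e+00, -2.23406381e-01]), 'dq': array([-0.00127696, -0.00044375, -0.00289052, -0.00108625,  0.00019035,
        0.00116356]), 'tau': array([ 2.81133944e-03, -4.12369788e+01, -2.59795886e+01, -7.69647727e-05,
        3.19547245e-03, -6.23243707e-06]), 'eef_pos': array([136.34088607, 506.81833792, 249.59275912]), 'ee_rot': array([-1.64500623e-04,  1.31040570e-01,  9.91376897e-01, -4.35799298e-04]), 'force': array([-0.04662064, -0.05820493, -0.25204628]), 'wrist_torque': array([ 0.03404964, -0.01421197, -0.01250748]), 'grip_width': 1.0014334537389156}
```

View pics/top0.png

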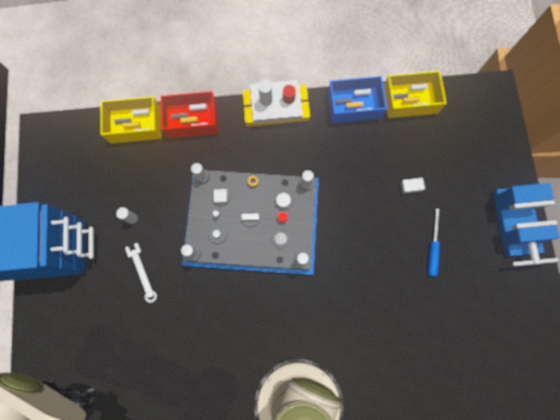

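View pics/scene0.png

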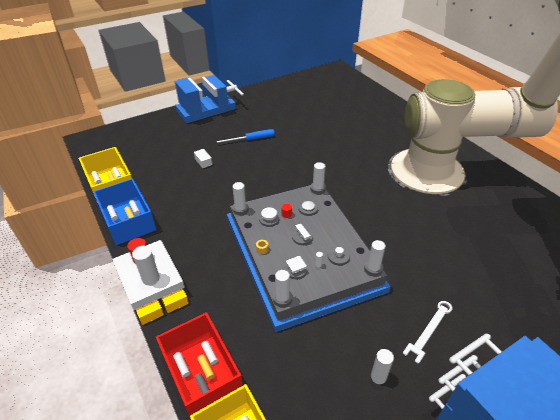

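View pics/wrist0.png

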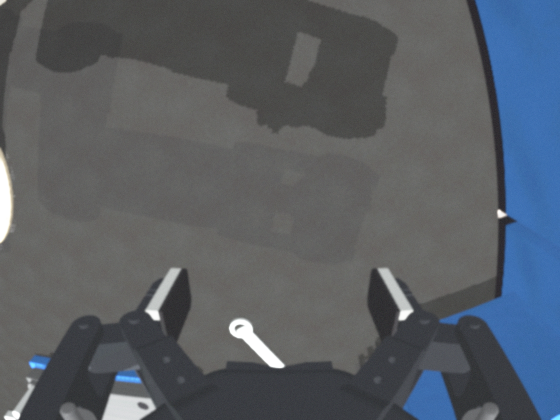

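The top view shows the square head at about (220,196), with the dowel at (215,214), the bush at (253,181) and a pillar at (197,170). In the scene view the head is at about (297,264) and the dowel at (319,260). The wrist view shows only the bench, the spanner and the edge of the die. Next I'll measure the head from the two views.

```bash
python3 - <<'E'
from h import *
T=dict(np.load('pics/top0.npz')); S=dict(np.load('pics/scene0.npz'))
def blob(c,u,v,th):
    g=cv2.cvtColor(c['img'],cv2.COLOR_BGR2GRAY); m=(g>th).astype('u1')
    n,l,st,ce=cv2.connectedComponentsWithStats(m)
    y,x=np.nonzero(l==l[v,u]) if l[v,u] else ([],[])
    if len(x)==0: return None
    r=cv2.minAreaRect(np.array([x,y]).T.astype('f4')); 
    return ce[l[v,u]],st[l[v,u]],r
for th in (120,150,170,190):
    print(th); 
    for n,c,u,v in(('T',T,220,196),('S',S,297,264)):
        b=blob(c,u,v,th)
        if b: print(n,b[0].round(1),b[1],[np.round(q,1) for q in b[2]], onz(c,*b[0],86).round(1), np.round([onz(c,*p,86)[:2] for p in cv2.boxPoints(b[2])],0).tolist())
    a,b=blob(T,220,196,th),blob(S,297,264,th)
    if a and b: p,e=tri(ray(T,*a[0]),ray(S,*b[0])); print('tri',p.round(1),np.round(e,1))
# dowel top, bush top, other heads approx (top view)
for nm,u,v,z in(('dowel',215,214,100),('bush',253,181,82),('cone?',216,234,86),('bar',250,217,86),('disc',284,200,86),('sm',281,239,86),('spacer',283,217,88),('p1',197,169,145),('p2',308,177,145),('p3',187,251,145),('p4',303,259,145)):
    print(nm,onz(T,u,v,z).round(0))
a=cv2.resize(T['img'][155:275,175:330],None,fx=4,fy=4,interpolation=cv2.INTER_CUBIC)
b=cv2.resize(S['img'][180:320,225:385],None,fx=4,fy=4,interpolation=cv2.INTER_CUBIC)[:, :]
cv2.imwrite('pics/ct.png',a);cv2.imwrite('pics/cs.png',b)
E
```

```text
120
T [252.6 220.2] [  181   170   137   104 10568] [array([249.5, 217.3]), array([132.4, 102.9]), np.float64(4.1)] [514.5  77.6  86. ] [[412.0, 287.0], [706.0, 252.0], [641.0, -125.0], [351.0, -72.0]]
S [307.7 244.1] [ 236  162  150  142 9915] [array([310.7, 239.8]), array([129.5, 124.5]), np.float64(60.5)] [542.1 133.9  86. ] [[666.0, -61.0], [277.0, -133.0], [405.0, 292.0], [697.0, 300.0]]
tri [518.8  86.4  30.5] [8.8 8.8]
150
T [219.9 194.8] [213 188  15  15 198] [array([220., 195.]), array([14., 14.]), np.float64(90.0)] [596.6 164.   86. ] [[619.0, 182.0], [615.0, 143.0], [574.0, 145.0], [578.0, 185.0]]
S [295.8 263.1] [286 256  21  16 209] [array([295.8, 263. ]), array([13.2, 17.5]), np.float64(68.2)] [596.9 168.3  86. ] [[613.0, 148.0], [571.0, 151.0], [581.0, 187.0], [622.0, 184.0]]
tri [596.4 165.2  82.9] [1.3 1.3]
170
T [219.9 195. ] [213 189  14  13 169] [array([219.5, 195. ]), array([12., 13.]), np.float64(90.0)] [596.3 164.1  86. ] [[616.0, 183.0], [612.0, 146.0], [577.0, 148.0], [581.0, 185.0]]
S [295.7 263.1] [286 256  21  16 203] [array([295.8, 263.1]), array([13. , 17.5]), np.float64(68.2)] [597.2 168.2  86. ] [[613.0, 149.0], [571.0, 152.0], [581.0, 187.0], [622.0, 184.0]]
tri [596.4 165.2  82.7] [1. 1.]
190
T [219.9 195.1] [214 189  13  13 155] [array([220., 195.]), array([12., 12.]), np.float64(90.0)] [595.8 164.1  86. ] [[615.0, 180.0], [612.0, 146.0], [577.0, 148.0], [580.0, 182.0]]
S [295.9 263. ] [286 256  21  15 195] [array([296., 263.]), array([13.4, 16.1]), np.float64(63.4)] [596.6 168.2  86. ] [[613.0, 150.0], [573.0, 149.0], [580.0, 186.0], [619.0, 187.0]]
tri [595.9 165.2  82.8] [1. 1.]
dowel [539. 180. 100.]
bush [629.  67.  82.]
cone? [485. 182.  86.]
bar [524.  84.  86.]
disc [564. -16.  86.]
sm [454.   3.  86.]
spacer [515.  -8.  88.]
p1 [660. 214. 145.]
p2 [608. -86. 145.]
p3 [437. 253. 145.]
p4 [387. -48. 145.]
```

View pics/ct.png

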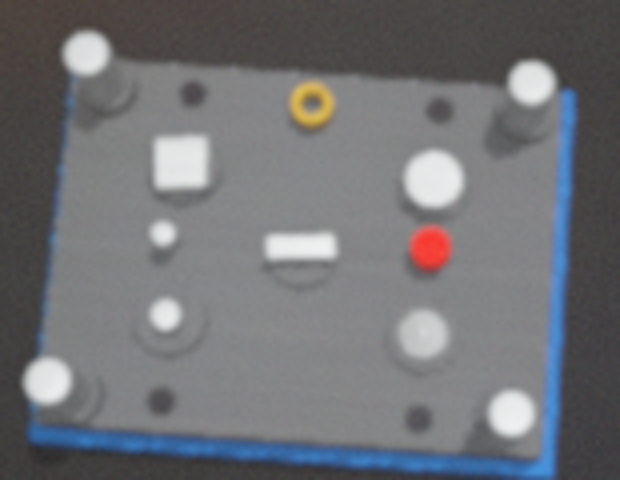

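View pics/cs.png

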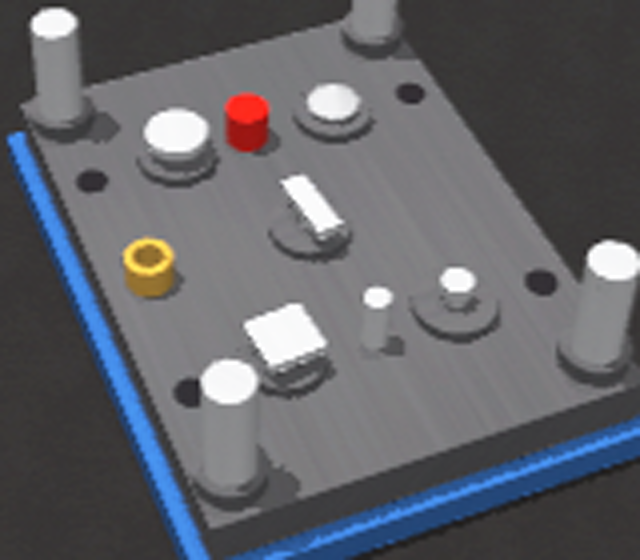

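Both views agree on the square head: (596,165), triangulated height about 83 mm against the stated 86, with a 37 mm footprint. The spot predicted from the pillars is (593,162), which also fits. The dowel is about 57 mm away on the -x side and the pillar 80 mm away on +x+y. The present jaw direction is perpendicular to the dowel, so I'll keep this orientation, shut the jaws and move over.

>>> {"method": "play_rows", "body": {"plan": [[23,-17,0,0,0,0,-1],[23,-17,0,0,0,0,-1],[23,-17,0,0,0,0,-1],[23,-17,0,0,0,0,-1],[23,-17,0,0,0,0,-1]], "grip_force": 30}}

```text
time_s: 0.57
eef_pos: [250.9, 420.1, 248.2]
ee_rot: [-0.001, 0.127, 0.992, -0.001]
force: [-0.0, 0.4, -0.3]
grip_width: 0.299
```

>>> {"method": "play_rows", "body": {"plan": [[23,-17,0,0,0,0,-1],[23,-17,0,0,0,0,-1],[23,-17,0,0,0,0,-1],[23,-17,0,0,0,0,-1],[23,-17,0,0,0,0,-1]]}}

```text
time_s: 0.98
eef_pos: [370.3, 329.6, 247.5]
ee_rot: [-0.002, 0.127, 0.992, -0.002]
force: [-0.8, 0.9, 0.9]
grip_width: -0.0
```

>>> {"method": "play_rows", "body": {"plan": [[23,-17,0,0,0,0,-1],[23,-17,0,0,0,0,-1],[23,-17,0,0,0,0,-1],[23,-17,0,0,0,0,-1],[23,-17,0,0,0,0,-1]]}}

```text
time_s: 1.4
eef_pos: [490.1, 238.9, 246.7]
ee_rot: [-0.003, 0.127, 0.992, -0.002]
force: [0.4, 0.1, 0.4]
grip_width: -0.001
```

>>> {"method": "play_rows", "body": {"plan": [[23,-16,0,0,0,0,-1],[23,-16,0,0,0,0,-1],[22,-16,0,0,0,0,-1],[22,-15,0,0,0,0,-1],[12,-9,0,0,0,0,-1]]}}

```text
time_s: 1.82
eef_pos: [597.8, 160.4, 244.8]
ee_rot: [-0.004, 0.128, 0.992, -0.003]
force: [-0.7, -0.3, 0.4]
grip_width: -0.001
```

>>> {"method": "play_rows", "body": {"plan": [[0,0,-5,0,0,0,-1],[0,0,-5,0,0,0,-1],[0,0,0,0,0,0,-1]]}}

```text
time_s: 2.07
eef_pos: [599.0, 158.2, 231.9]
ee_rot: [-0.006, 0.13, 0.992, -0.003]
force: [-0.0, 1.1, -1.2]
grip_width: -0.005
```

```bash
python3 - <<'E'
from h import *
c=snap('wrist','wrist1'); s=sense(); print(s['eef_pos'],s['ee_rot'],s['force'],s['time_s'],s['grip_width'])
E
```

```text
[598.87621377 158.4517371  232.40350097] [-0.00540399  0.12969102  0.9915354  -0.00292967] [-0.18976003 -1.20783981  0.20471105] 2.1167 -0.002386958803725152
```

View pics/wrist1.png

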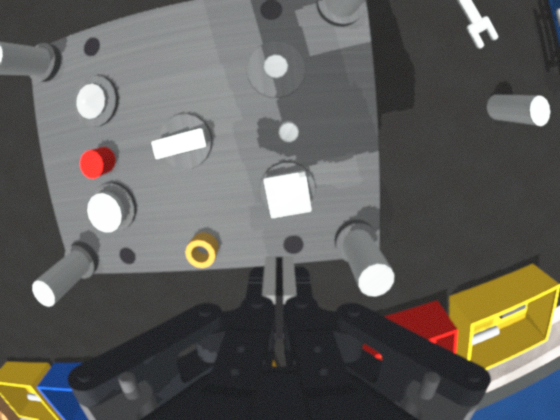

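The wrist view shows the square head at about (288,192), the dowel top at (289,131) and the shut fingertips at (280,265) in the lower centre. I'll cast the wrist ray and compare it with the earlier fix.

```bash
python3 - <<'E'
from h import *
c=dict(np.load('pics/wrist1.npz')); T=dict(np.load('pics/top0.npz')); S=dict(np.load('pics/scene0.npz'))
g=cv2.cvtColor(c['img'],cv2.COLOR_BGR2GRAY)
for u,v,z in((287,190,86),(289,131,100),(375,280,145)):
  for th in (195,215):
    n,l,st,ce=cv2.connectedComponentsWithStats((g>th).astype('u1'))
    k=l[v,u]; print(th,st[k],ce[k].round(1),onz(c,*ce[k],z,True).round(1))
    if z==86:
        r=cv2.minAreaRect(np.argwhere(l==k)[:,::-1].astype('f4')); print(np.round([onz(c,*p,86,True)[:2] for p in cv2.boxPoints(r)]).tolist())
        p,e=tri(ray(T,219.9,195.1),ray(S,295.8,263),ray(c,*ce[k],True)); print('tri3',p.round(1),np.round(e,1))
for z in (213,200): # predicted fingertip pixel check
    print(onz(c,280,262,z,True).round(1))
E
```

```text
195 [ 264  172   48   46 1719] [287.3 194.6] [594.  165.6  86. ]
[[574.0, 149.0], [578.0, 185.0], [614.0, 183.0], [611.0, 145.0]]
tri3 [595.6 165.2  82.4] [1.3 0.6 0.7]
215 [ 264  173   47   45 1668] [287.2 194.6] [594.  165.5  86. ]
[[575.0, 149.0], [578.0, 185.0], [614.0, 183.0], [611.0, 146.0]]
tri3 [595.6 165.1  82.4] [1.3 0.7 0.7]
195 [280 123  18  17 226] [288.4 131.4] [540.6 180.1 100. ]
215 [282 124  15  13 112] [288.9 128.9] [538.9 181.  100. ]
195 [359 264  35  32 873] [375.9 279.5] [661.1 218.  145. ]
215 [359 264  35  32 847] [375.8 279.6] [661.1 217.9 145. ]
[592.8 159.9 213. ]
[599.2 158.2 200. ]
```

The three views agree on (595,165.3), with the residual height still near 83 mm. The tool needs to shift (-4,+7). I'll descend in stages and find the contact by force.

>>> {"method": "play_rows", "body": {"plan": [[-2,3,-16,0,0,0,-1],[-2,3,-16,0,0,0,-1],[0,1,-16,0,0,0,-1],[0,0,-14,0,0,0,-1],[0,0,-6,0,0,0,-1]]}}

```text
time_s: 2.53
eef_pos: [591.7, 170.2, 165.4]
ee_rot: [-0.003, 0.127, 0.992, -0.002]
force: [0.1, 0.6, -0.3]
grip_width: -0.0
```

>>> {"method": "play_rows", "body": {"plan": [[0,0,0,0,0,0,-1],[0,0,0,0,0,0,-1]]}}

```text
time_s: 2.7
eef_pos: [590.4, 171.4, 165.1]
ee_rot: [-0.004, 0.126, 0.992, -0.002]
force: [0.4, -0.0, 0.3]
grip_width: -0.003
```

>>> {"method": "play_rows", "body": {"plan": [[3,-4,-10,0,0,0,-1],[1,-1,-10,0,0,0,-1],[0,0,-10,0,0,0,-1],[0,0,-5,0,0,0,-1],[0,0,0,0,0,0,-1]]}}

```text
time_s: 3.12
eef_pos: [595.4, 166.1, 129.0]
ee_rot: [-0.002, 0.126, 0.992, -0.002]
force: [-0.3, -0.6, 0.1]
grip_width: 0.002
```

>>> {"method": "play_rows", "body": {"plan": [[0,0,0,0,0,0,-1],[0,0,0,0,0,0,-1]]}}

```text
time_s: 3.28
eef_pos: [595.3, 166.0, 128.5]
ee_rot: [-0.002, 0.126, 0.992, -0.002]
force: [0.2, -0.6, 0.4]
grip_width: 0.001
```

```bash
python3 - <<'E'
from h import *
c=snap('wrist','wrist2'); s=sense(); print(s['eef_pos'],s['ee_rot'],s['force'],s['time_s'])
E
```

```text
[595.39752249 166.03272254 128.65735304] [-0.00225534  0.12600007  0.99202582 -0.001914  ] [-0.50616897  0.12978768  0.11483216] 3.3333
```

View pics/wrist2.png

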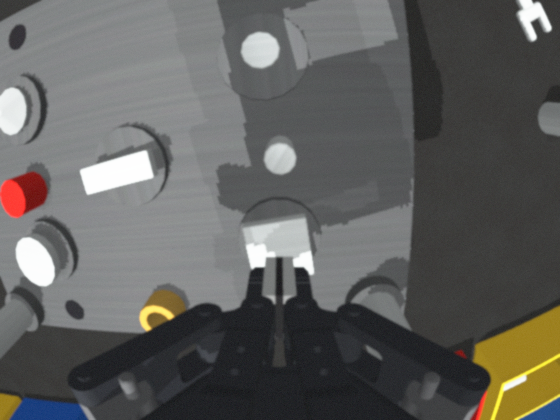

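The wrist view shows the fingertips at (280,265) centred over the square head (about 245–315, 215–270). The dowel at (280,158) and the pillar at the lower right are clear. Contact should come at TCP z of about 105.

>>> {"method": "play_rows", "body": {"plan": [[0,0,-8,0,0,0,-1],[0,0,-7,0,0,0,-1],[0,0,-4,0,0,0,-1],[0,0,0,0,0,0,-1],[0,0,0,0,0,0,-1]]}}

```text
time_s: 3.75
eef_pos: [595.6, 166.1, 108.2]
ee_rot: [-0.002, 0.126, 0.992, -0.002]
force: [0.6, 0.3, 0.9]
grip_width: -0.004
```

>>> {"method": "play_rows", "body": {"plan": [[0,0,-2,0,0,0,-1],[0,0,-2,0,0,0,-1],[0,0,0,0,0,0,-1]]}}

```text
time_s: 4.0
eef_pos: [595.7, 166.2, 104.1]
ee_rot: [-0.001, 0.126, 0.992, -0.002]
force: [-0.1, -0.4, -0.5]
grip_width: 0.005
```

>>> {"method": "play_rows", "body": {"plan": [[0,0,-2,0,0,0,-1],[0,0,-2,0,0,0,-1],[0,0,0,0,0,0,-1]]}}

```text
time_s: 4.25
eef_pos: [596.0, 166.2, 100.4]
ee_rot: [-0.001, 0.126, 0.992, -0.002]
force: [-1.0, 0.0, 1.4]
grip_width: 0.001
```

>>> {"method": "play_rows", "body": {"plan": [[0,0,-2,0,0,0,-1],[0,0,-1,0,0,0,-1],[0,0,0,0,0,0,-1]]}}

```text
time_s: 4.5
eef_pos: [596.0, 166.3, 97.8]
ee_rot: [-0.001, 0.126, 0.992, -0.002]
force: [-1.6, -0.6, 3.5]
grip_width: 0.002
```

>>> {"method": "play_rows", "body": {"plan": [[0,0,-1,0,0,0,-1],[0,0,-1,0,0,0,-1],[0,0,-1,0,0,0,-1],[0,0,0,0,0,0,-1],[0,0,0,0,0,0,-1]]}}

```text
time_s: 4.92
eef_pos: [596.1, 166.2, 95.4]
ee_rot: [-0.001, 0.126, 0.992, -0.002]
force: [-1.7, 0.7, 4.3]
grip_width: 0.005
```

```bash
python3 - <<'E'
from h import *
for i in range(3):
    c=snap('scene','press%d'%i); s=sense(); print(s['eef_pos'].round(1),s['force'].round(2),s['time_s'])
a=dict(np.load('pics/scene0.npz'))['img'];
f=lambda i:cv2.resize(i[210:310,240:370],None,fx=4,fy=4,interpolation=cv2.INTER_CUBIC)
cv2.imwrite('pics/p.png',f(c['img']))
E
```

```text
[596.1 166.2  95.3] [-2.44 -1.34  4.74] 4.9667
[596.1 166.2  95.4] [-2.07 -0.3   4.02] 5.0167
[596.1 166.3  95.3] [-1.95  0.36  4.44] 5.0667
```

View pics/p.png

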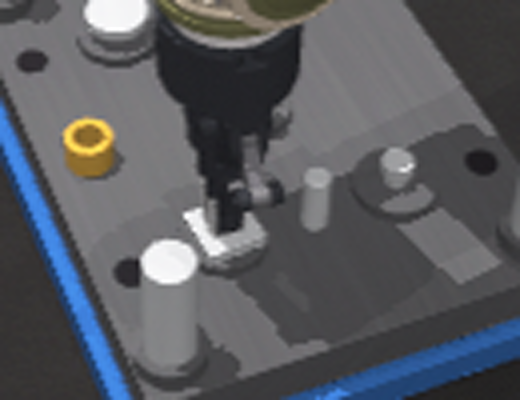

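The head is sunk with the fingertips on its centre at crop (230,230), and the dowel at (315,200) is clear. A force of about 4.4 N and TCP z 95.4 both give about 9 mm sunk. I'll hold, then release vertically.

>>> {"method": "play_rows", "body": {"plan": [[0,0,0,0,0,0,-1],[0,0,0,0,0,0,-1],[0,0,0,0,0,0,-1],[0,0,0,0,0,0,-1],[0,0,0,0,0,0,-1]]}}

```text
time_s: 5.48
eef_pos: [596.0, 166.2, 95.5]
ee_rot: [-0.001, 0.126, 0.992, -0.002]
force: [-2.1, -0.8, 5.5]
grip_width: 0.003
```

>>> {"method": "play_rows", "body": {"plan": [[0,0,0,0,0,0,-1],[0,0,0,0,0,0,-1],[0,0,0,0,0,0,-1],[0,0,0,0,0,0,-1]]}}

```text
time_s: 5.82
eef_pos: [596.1, 166.3, 95.5]
ee_rot: [-0.0, 0.126, 0.992, -0.002]
force: [-1.2, -0.7, 4.4]
grip_width: -0.002
```

>>> {"method": "play_rows", "body": {"plan": [[0,0,3,0,0,0,-1],[0,0,5,0,0,0,-1],[0,0,8,0,0,0,-1],[0,0,12,0,0,0,-1],[0,0,15,0,0,0,-1]]}}

```text
time_s: 6.23
eef_pos: [595.0, 166.1, 137.9]
ee_rot: [-0.003, 0.126, 0.992, -0.002]
force: [-0.0, -0.6, -1.0]
grip_width: -0.001
```

>>> {"method": "play_rows", "body": {"plan": [[0,0,18,0,0,0,-1],[0,0,18,0,0,0,-1],[0,0,18,0,0,0,-1],[0,0,18,0,0,0,-1],[0,0,15,0,0,0,-1]]}}

```text
time_s: 6.65
eef_pos: [594.4, 166.1, 233.1]
ee_rot: [-0.002, 0.126, 0.992, -0.002]
force: [0.8, 0.4, -0.0]
grip_width: -0.001
```

>>> {"method": "play_rows", "body": {"plan": [[0,0,15,0,0,0,-1],[0,0,10,0,0,0,-1],[0,0,0,0,0,0,-1],[0,0,0,0,0,0,-1],[0,0,0,0,0,0,-1]]}}

```text
time_s: 7.07
eef_pos: [594.7, 166.2, 266.9]
ee_rot: [0.002, 0.126, 0.992, -0.001]
force: [0.2, 0.8, -0.3]
grip_width: 0.001
```

```bash
python3 - <<'E'
from h import *
c=snap('wrist','wrist3'); s=sense(); print(s['eef_pos'],s['force'],s['time_s'],np.abs(s['dq']).max())
g=cv2.cvtColor(c['img'],cv2.COLOR_BGR2GRAY)
n,l,st,ce=cv2.connectedComponentsWithStats((g>195).astype('u1'))
for k in range(1,n):
    if st[k,4]>100: print(st[k],ce[k].round(1),onz(c,*ce[k],86,True).round(1))
S=snap('scene','scene3')
cv2.imwrite('pics/q.png',cv2.resize(S['img'][180:320,225:385],None,fx=4,fy=4,interpolation=cv2.INTER_CUBIC))
E
```

```text
[594.62748713 166.21682814 266.53959297] [ 0.71951501 -0.16812198 -0.06653013] 7.1167 0.0108205900350953
[328   0  31   9 204] [343.4   3.2] [433.4 269.4  86. ]
[438   0  41  53 723] [457.6  25.6] [469.4 385.6  86. ]
[539  16  21  67 428] [548.2  47.9] [499.1 519.7  86. ]
[  2  49  19  29 431] [10.7 62.9] [ 358.6 -100.9   86. ]
[258  64  21  22 356] [267.8  74.3] [485.8 183.3  86. ]
[ 88  88  26  32 657] [100.5 103. ] [458.3  12.8  86. ]
[505  99  20  28 441] [514.7 112.7] [570.2 443.5  86. ]
[272 126  15  15 178] [279.3 133. ] [541.9 179.7  86. ]
[157 129  50  28 840] [181.6 142.8] [525.4  86.5  86. ]
[ 257  168   43   42 1397] [278.6 188.6] [593.9 165.5  86. ]
[ 97 187  33  36 900] [112.9 204.5] [564.5 -11.7  86. ]
[187 230  27  25 335] [199.9 242. ] [628.9  71.3  86. ]
[341 250  31  29 713] [356.1 264.2] [696.  225.6  86. ]
[ 46 267  21  23 357] [ 56.2 278.1] [ 633.8 -147.5   86. ]
[ 449  277  111  104 3602] [514.5 325.6] [883.4 459.4  86. ]
[  0 369  66  51 506] [ 38.3 393.3] [ 866.5 -394.3   86. ]
```

View pics/q.png

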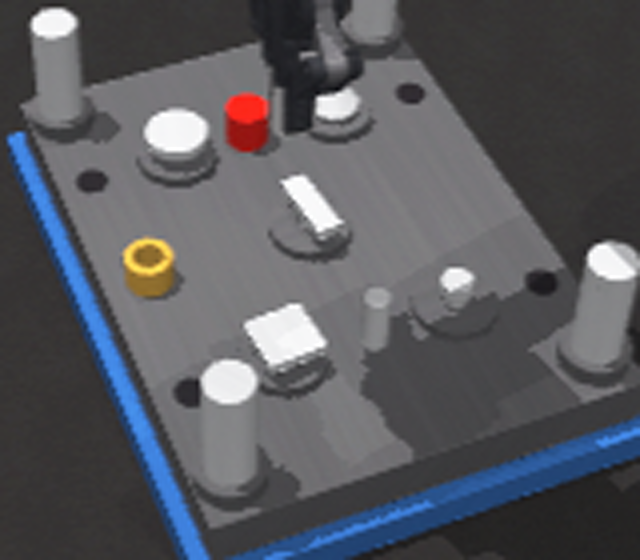

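The square head is back up at crop (287,338), the same place as before. The dowel, bush, spacer and the other lifters have not moved, and the fingertips are about 160 mm above the head.

```bash
python3 -c "
from rig import ctrl; print(ctrl.finish_job())"
```

```text
the job is handed in; nothing more can be done
None
```

The square lifter works. I pressed its head about 9 mm down with the shut fingertips, held it for roughly 0.9 s, and it sprang back when I raised the arm straight up. I then withdrew to about 160 mm above the head and handed the job in at about 7.2 s.

- **Press depth:** the measured force was about 4.4 N (readings from 4.0 to 5.5 N). At 0.5 N per mm that gives about 9 mm, and the tool height gives about the same.
- **After release:** the force returned to about zero. In the last wrist and scene pictures the square head is back at its starting place. The dowel, bush, spacer and other four lifters showed no movement. The tools on the bench were not compared separately.
- **Disagreements:** the views put the head top at about 83 mm, against the stated 86 mm. Contact by touch came at about 84 to 86 mm. There was also a sideways force of about 2 N during the hold, which I put down to friction at the fingertips.

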